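Refit the oversize inspection cover into a power supply housing

ROBOT

A 7-joint arm with a two-finger parallel gripper is mounted at the origin on a cart in front of the work surface, level with it; the furniture and walls round the work are solid. World frame = base frame: x ahead of the robot, y to its left, z up, the work surface at z = 0. Lengths are in mm, angles in rad, forces in N, time in s.
With the tool pointing down it reaches from about 400 to 875 mm from the base axis. Payload 4.4 kg.
Tool frame: the origin (TCP) lies on the centre line of the jaws, within the pads' length; the fingertips stand 11 mm ahead of it and the grasp point (between the pads) lies 8 mm behind it (ctrl.tips_ahead is the distance from the TCP to the fingertips, in mm); z points along the fingers, y is the line along which they close (so a half turn about z gives the same grasp; the last joint's range is limited). The gripper opens to 85 mm and grips with 20 to 120 N. Pads are 22 mm wide; open, the fingers measure 114 mm over their backs; the gripper's body (76 mm by 85 mm) begins 54 mm behind the grasp point. The pads swing forward as they close: fully open they stand 13 mm farther back than shut.
Start: joints at [1.263, 0.628, 0.038, 1.517, -0.027, 0.996, -0.02], TCP at [155.67, -631.098, 242.313] pointing down, gripper open.
Joint ranges: [-3.06, 3.06], [-0.37, 2.12], [-1.25, 1.32], [0.18, 2.47], [-1.1, 4.24], [0.23, 1.98], [-2.94, 2.94]. Speed limits (rad/s): [2.57, 2.57, 3.14, 3.14, 3.14, 3.14, 3.14].

INTERFACE

Orientations are given as [roll, pitch, yaw] about the fixed x, y, z axes, in that order (R = Rz(yaw) Ry(pitch) Rx(roll)).
In Python, from cell import ctrl, eyes, job gives the robot as it stands. The module is installed in compiled form; this text tells all that it offers.
- The arm moves only by the tool carry_out, never from a script. Its argument "moves" is a list of rows, each an object of numbers: "tx", "ty", "tz": the shift along the tool's x, y, z as a fraction of full scale; "twist": the turn about the tool's z as a fraction of full scale; "fingers": the opening, from 0 (shut) to 1 (fully open). In form: [{"tx": .., "ty": .., "tz": .., "twist": .., "fingers": ..}, ...]. A call has 1 to 12 rows; each row shifts and turns the commanded pose from where the row before left it, along the tool's axes as they then stand; what a row does not reach is not made up. Full scale, the value 1, is 0.3 m for a shift and pi rad for a turn. A row lasts 1/8 s, in which the tool goes at most 62.5 mm and 10.7 degrees, less where a joint would pass 70% of its speed; a pose out of reach is approached as far as the arm can. A call with a number of a shift or a turn outside -1 to 1 is refused whole. A call with a gripper value outside its range is refused whole. The fingers move at their own pace and stop on an object; the grip force is fixed at half the most. Time passes only in rows, so rows that do not move let the fingers close. It gives the time, the measured TCP pose, the force, the opening and the grip force at its end, in the units of the state.
- ctrl.read_state(): the state, without advancing time (a new reading comes with each control period).
- eyes.get_image(name): name is "scene" or "top" or "wrist"; returns a dict with "color" (384x512x3 uint8, blue, green, red), "fovy" (degrees; the focal length in pixels is half the picture's height over the tangent of half this angle, whatever the lens; pixels are square), "cx", "cy" (the principal point, pixels), "world_from_camera" (4x4, takes a point from camera to world coordinates). Camera axes: x right, y up, looking along -z (the intrinsics and any distortion apply to the point x, -y, -z); pixel columns grow to the right and rows downward; lengths in mm; the calibration is good to about 2 mm. A picture is of the moment at which its call begins. There is no depth.
- job.finish_job(): hands the job in; it is judged then, once.
The state is a dict: "clock": time; "qpos": joint angles; "qd": joint speeds; "tau": joint torques, N m; "eef_pos": TCP position; "tool_rot": TCP orientation; "force": force on the tool from outside, world axes, zero at the start; "torque": the same for the moment, N m; "width": finger opening in mm; "gripper_force": force on a finger pad.
Only numpy, scipy, OpenCV 4.12 (cv2) and the standard library are available. Lean on these libraries where they do the work, as an engineer would, in place of code of your own. Each camera call takes 0.05 s, during which the arm holds its last target. There are 200 camera calls.

TASK

Refit the long white cover in the blue power supply housing: it is longer than the opening, so tilt it, pass one end under an end lip, then let the other end down through the opening. Leave it lying flat on the two ledges inside, centred so that both its ends are under the lips, and let go. Do not shift the short cover, the multimeter, the solder spool or the side cutters.

Things in the scene. Friction and masses are not known exactly. Their poses are not given: they have to be found in the camera images.
- housing: Blue open-topped power supply housing fixed to the bench, 202 mm long (x), 114 mm wide (y), 62 mm high; small knobs stick out 10 mm at its -x end. Origin at the centre of its underside, on the bench; x along its length, z up. Inside, both ends are alike: end walls at x = -95 and 95 mm, plain side walls 100 mm apart.
- opening (a point): Centre of the housing's opening, level with its top (z = 62 mm); axes as the housing's. The opening is 108 mm along x by 100 mm along y. At each end a lip 4 mm thick (58 to 62 mm above the bench) covers the inside from 54 mm off this centre out to the end wall at 95 mm: a pocket 41 mm deep, closed at the end.
- ledges (a point): Point midway between the two level ledges, at the height of their tops, 30 mm above the bench; axes as the housing's. The ledges lie under the end lips and reach from the end walls in to 40 mm off this centre, over the full width. The gap between ledge and lip is 28 mm high. A circuit board and a coil lie lower, between the ledges.
- long_cover_grip (a point): Centre of the grip bar of the long cover: loose white sheet, 130 (x) by 80 (y) by 5 mm, about 0.16 kg, ends alike, flat on the bench. A red T-handle stands on its middle: stem 14 mm thick, bar on top 44 mm long (x), 16 wide (y), 16 high. This point is 57 mm above the cover's underside; z up. Seated, it is 87 mm above the bench, over the housing's middle.
- short_cover_grip (a point): Bystander, leave alone: same kind of point on the short white cover, 74 x 70 x 5 mm with the same red T-handle (this point also 57 mm above its underside). It is for another machine and too short to reach the ledges. The two covers may lie either way round.
- meter: Bystander, leave alone: loose yellow pocket multimeter near the housing, 125 x 66 x 37 mm, lying on the bench; origin at the centre of its underside.
- spool: Bystander, leave alone: loose blue solder spool, 54 mm across and 38 mm high; origin at the centre of its underside.
- cutter: Bystander, leave alone: loose side cutters with orange handles, 42 x 118 x 12 mm, lying on the bench; origin at the centre of their underside.

How it is judged (in metres and radians):
At the end, for the whole second after the job is handed in: The long cover lies at rest, flat (within 4 degrees) on both ledges below the lips, in line with the housing (within 11 degrees), its middle within 10 mm of the housing's middle along its length and 14 mm across, so both ends are under the lips (x of long_cover_grip in the frame of housing between -0.0105 and 0.0105 m and y of long_cover_grip in the frame of housing between -0.014 and 0.014 m and z of long_cover_grip in the frame of housing between 0.082 and 0.092 m and angle between long_cover_grip's own z axis and vertical below 0.07 rad and angle between the x axis of long_cover_grip and the x axis of housing, either way round below 0.2 rad and linear speed of long_cover below 0.01 m/s); the robot touches nothing.
It fails at once if the short cover was moved more than 30 mm (distance of short_cover_grip from where it was at the start of the episode above 0.03 m).
It fails at once if the multimeter was moved more than 30 mm (distance of meter from where it was at the start of the episode above 0.03 m).
It fails at once if the solder spool was moved more than 30 mm (distance of spool from where it was at the start of the episode above 0.03 m).
It fails at once if the side cutters was moved more than 30 mm (distance of cutter from where it was at the start of the episode above 0.03 m).
It also fails if it takes over 42 s, if anything falls off the work surface, if the arm or the gripper's body presses on something with over 40 N, if the wrist force passes 120 N, or if a joint passes its speed limit or range.

## Working session

There is one attempt and no reset: what is moved stays moved. The work goes in short steps, Python scripts to look and compute and a tool call to move; the robot and the scene stay as the last step left them, time stands still between calls to the robot, and variables do not carry over. Pictures are saved under pics/ and viewed, at most 13 in all, crops included, and the job is handed in when it is done.

Besides the shell and the picture viewer there is one more tool, called after ">>>" as a command line: name --argument value ..., lists and objects as JSON in quotes. carry_out: Moves the arm, as the interface text tells. Its arguments: {"type":"object","properties":{"moves":{"type":"array","items":{"type":"object","properties":{"tx":{"type":"number","minimum":-1,"maximum":1},"ty":{"type":"number","minimum":-1,"maximum":1},"tz":{"type":"number","minimum":-1,"maximum":1},"twist":{"type":"number","minimum":-1,"maximum":1},"fingers":{"type":"number"}}}}},"required":["moves"]}

```bash
mkdir -p pics
cat > h.py <<'E'
import numpy as np, cv2
from cell import ctrl, eyes, job
def K(im):
    f=im["color"].shape[0]/2/np.tan(np.radians(im["fovy"])/2); return f
def ray(im,u,v):
    f=K(im); d=np.array([(u-im["cx"])/f,-(v-im["cy"])/f,-1.]); T=np.array(im["world_from_camera"])
    return T[:3,3],T[:3,:3]@d
def onplane(im,u,v,z):
    o,d=ray(im,u,v); return o+d*(z-o[2])/d[2]
E
python3 - <<'E'
from h import *
for n in("top","scene"):
    im=eyes.get_image(n); cv2.imwrite(f"pics/{n}0.png",im["color"]); print(n,im["fovy"],im["cx"],im["cy"],[k for k in im],np.round(im["world_from_camera"],3).tolist())
s=ctrl.read_state(); print(s["eef_pos"],s["tool_rot"],s["clock"],s["width"],ctrl.tips_ahead)
E
```

```text
top 50.8822170227749 260.8012710284793 192.55385303407056 ['color', 'fovy', 'cx', 'cy', 'world_from_camera'] [[-0.029, 0.99, -0.138, 319.899], [-1.0, -0.027, 0.014, 103.993], [0.01, 0.139, 0.99, 1320.658], [0.0, 0.0, 0.0, 1.0]]
scene 42.54041726847265 258.5485518518712 194.99984614752404 ['color', 'fovy', 'cx', 'cy', 'world_from_camera'] [[-0.831, 0.416, -0.37, -187.38], [-0.556, -0.637, 0.533, 1113.192], [-0.014, 0.649, 0.761, 1530.63], [0.0, 0.0, 0.0, 1.0]]
[ 155.54996634 -630.56096397  241.49101961] [-3.13990477e+00 -1.72168992e-05  2.41756959e-01] 0.1 85.52223026422497 11.0
```

View pics/top0.png

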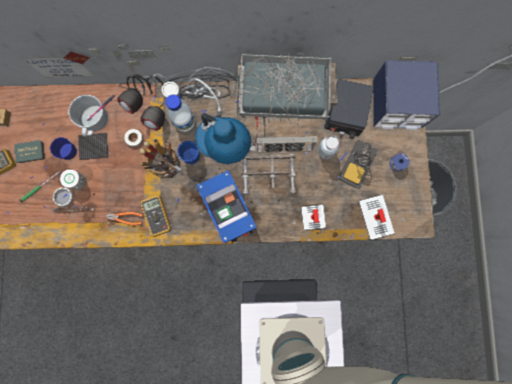

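View pics/scene0.png

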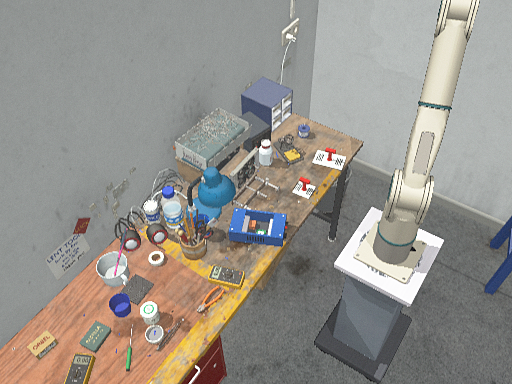

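The top view shows the housing at (226,208), slightly rotated, with the lamp behind it at (224,138). The long cover is at (377,217), the short cover at (314,217), the spool at (400,161), the meter at (155,216) and the cutters at (125,218).

```bash
cat >> h.py <<'E'
def rect(im,mask,box,z):
    m=np.zeros_like(mask); x0,y0,x1,y1=box; m[y0:y1,x0:x1]=mask[y0:y1,x0:x1]
    cs,_=cv2.findContours(m,cv2.RETR_EXTERNAL,cv2.CHAIN_APPROX_NONE); c=max(cs,key=cv2.contourArea)[:,0]
    p=np.array([onplane(im,u,v,z)[:2] for u,v in c],np.float32); r=cv2.minAreaRect(p)
    b=cv2.boxPoints(r); e=[b[1]-b[0],b[2]-b[1]]; e=max(e,key=np.linalg.norm)
    return np.round(r[0],1),np.round(r[1],1),round(float(np.degrees(np.arctan2(e[1],e[0]))),1),p.mean(0)
def masks(im):
    h=cv2.cvtColor(im["color"],cv2.COLOR_BGR2HSV); I=lambda a,b:cv2.inRange(h,a,b)
    return dict(white=I((0,0,170),(180,50,255)),red=I((0,150,110),(8,255,255))|I((172,150,110),(180,255,255)),blue=I((100,140,60),(125,255,255)))
E
python3 - <<'E'
from h import *
im=eyes.get_image("top"); m=masks(im)
k=cv2.morphologyEx(m["white"]|m["red"],cv2.MORPH_CLOSE,np.ones((5,5)))
print("long",rect(im,k,(350,185,405,245),5)); print("red",rect(im,m["red"],(350,185,405,245),65))
print("short",rect(im,k,(295,195,335,240),5),rect(im,m["red"],(295,195,335,240),65))
print("housing",rect(im,m["blue"],(190,165,262,250),62))
E
```

```text
long (array([ 414.1, -291.7]), array([130.2,  83.1]), 13.1, array([ 413.77475, -291.91724], dtype=float32))
red (array([ 414.3, -282.8]), array([28.2, 37.6]), -1.6, array([ 411.69827, -284.66705], dtype=float32))
short (array([418.9, -84.2]), array([73.2, 72.4]), 4.4, array([416.67056, -84.50218], dtype=float32)) (array([418.1, -79.7]), array([35.8, 17.5]), 4.4, array([418.06516 , -81.191376], dtype=float32))
housing (array([456.2, 196.1]), array([201.9, 112.1]), 25.0, array([456.3359 , 196.53969], dtype=float32))
```

>>> carry_out --moves '[{"tx": 0.11,"ty": -0.09,"tz": 0,"twist": 0,"fingers": 1},{"tx": 0.11,"ty": -0.09,"tz": 0,"twist": 0,"fingers": 1},{"tx": 0.11,"ty": -0.09,"tz": 0,"twist": 0,"fingers": 1},{"tx": 0.11,"ty": -0.09,"tz": 0,"twist": 0,"fingers": 1},{"tx": 0.11,"ty": -0.09,"tz": 0,"twist": 0,"fingers": 1},{"tx": 0.11,"ty": -0.09,"tz": 0,"twist": 0,"fingers": 1},{"tx": 0.11,"ty": -0.09,"tz": 0,"twist": 0,"fingers": 1},{"tx": 0.11,"ty": -0.09,"tz": 0,"twist": 0,"fingers": 1},{"tx": 0.11,"ty": -0.09,"tz": 0,"twist": 0,"fingers": 1},{"tx": 0.11,"ty": -0.09,"tz": 0,"twist": 0,"fingers": 1},{"tx": 0,"ty": 0,"tz": 0,"twist": 0,"fingers": 1},{"tx": 0,"ty": 0,"tz": 0,"twist": 0,"fingers": 1}]'

```text
clock: 1.65
eef_pos: [410.8, -290.5, 242.2]
tool_rot: [3.141, 0.001, 0.241]
force: [-0.3, -1.0, 0.2]
width: 85.3
gripper_force: 0.0
```

Run:
```python
from h import *
im=eyes.get_image("wrist"); cv2.imwrite("pics/w1.png",im["color"]); print(im["fovy"],im["cx"],im["cy"],np.round(im["world_from_camera"],3).tolist())
s=ctrl.read_state(); print(s["eef_pos"],s["tool_rot"],s["clock"],s["force"])
```

```text
70.75205750756591 259.1727558058512 192.67895996305205 [[0.239, 0.935, 0.261, 476.249], [-0.971, 0.23, 0.064, -273.756], [0.0, -0.269, 0.963, 373.526], [0.0, 0.0, 0.0, 1.0]]
[ 410.55084717 -290.97170624  242.22504952] [3.14122155e+00 8.14537998e-04 2.40124262e-01] 1.7 [-0.81434739  0.11354875 -0.04316864]
```

View pics/w1.png

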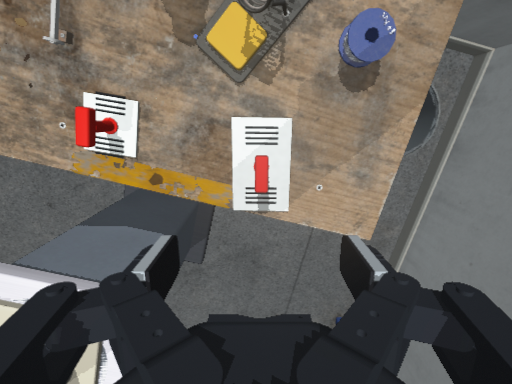

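The wrist view shows the cover upright at about (262,164) and its bar at about (262,174), so the yaw is nearly aligned.

Run:
```python
from h import *
im=eyes.get_image("wrist"); m=masks(im)
k=cv2.morphologyEx(m["white"]|m["red"],cv2.MORPH_CLOSE,np.ones((7,7)))
print("long",rect(im,k,(222,105,302,222),5)); print("red",rect(im,m["red"],(222,105,302,222),63))
```

```text
long (array([ 414.2, -291.3]), array([129.1,  80.4]), 13.3, array([ 412.42108, -292.2186 ], dtype=float32))
red (array([ 414.4, -291.2]), array([41.8, 15.1]), 14.2, array([ 414.7999 , -291.09473], dtype=float32))
```

>>> carry_out --moves '[{"tx": 0.012,"ty": 0.004,"tz": 0.16,"twist": 0,"fingers": 1},{"tx": 0,"ty": 0,"tz": 0.16,"twist": 0,"fingers": 1},{"tx": 0,"ty": 0,"tz": 0.16,"twist": 0,"fingers": 1},{"tx": 0,"ty": 0,"tz": 0.12,"twist": 0,"fingers": 1},{"tx": 0,"ty": 0,"tz": 0.04,"twist": 0,"fingers": 1},{"fingers": 1},{"fingers": 0},{"fingers": 0},{"fingers": 0},{"fingers": 0},{"fingers": 0},{"fingers": 0}]'

```text
validation failed for argument at $.mo...
```

Rows need every number given.

>>> carry_out --moves '[{"tx": 0.012,"ty": 0.004,"tz": 0.16,"twist": 0,"fingers": 1},{"tx": 0,"ty": 0,"tz": 0.16,"twist": 0,"fingers": 1},{"tx": 0,"ty": 0,"tz": 0.16,"twist": 0,"fingers": 1},{"tx": 0,"ty": 0,"tz": 0.12,"twist": 0,"fingers": 1},{"tx": 0,"ty": 0,"tz": 0.04,"twist": 0,"fingers": 1},{"tx": 0,"ty": 0,"tz": 0,"twist": 0,"fingers": 1},{"tx": 0,"ty": 0,"tz": 0,"twist": 0,"fingers": 0},{"tx": 0,"ty": 0,"tz": 0,"twist": 0,"fingers": 0},{"tx": 0,"ty": 0,"tz": 0,"twist": 0,"fingers": 0},{"tx": 0,"ty": 0,"tz": 0,"twist": 0,"fingers": 0},{"tx": 0,"ty": 0,"tz": 0,"twist": 0,"fingers": 0},{"tx": 0,"ty": 0,"tz": 0,"twist": 0,"fingers": 0}]'

```text
clock: 3.25
eef_pos: [415.6, -290.6, 50.7]
tool_rot: [3.141, -0.001, 0.242]
force: [-0.1, -0.8, 5.5]
width: 14.9
gripper_force: 62.8
```

>>> carry_out --moves '[{"tx": 0,"ty": 0,"tz": -0.1,"twist": 0,"fingers": 0},{"tx": 0,"ty": 0,"tz": -0.15,"twist": 0,"fingers": 0},{"tx": 0,"ty": 0,"tz": -0.15,"twist": 0,"fingers": 0},{"tx": 0.03,"ty": -0.1,"tz": -0.1,"twist": 0,"fingers": 0},{"tx": 0.05,"ty": -0.14,"tz": 0,"twist": 0,"fingers": 0},{"tx": 0.05,"ty": -0.14,"tz": 0,"twist": 0,"fingers": 0},{"tx": 0.05,"ty": -0.14,"tz": 0,"twist": 0,"fingers": 0},{"tx": 0.05,"ty": -0.14,"tz": 0,"twist": 0,"fingers": 0},{"tx": 0.05,"ty": -0.14,"tz": 0,"twist": 0,"fingers": 0},{"tx": 0.05,"ty": -0.14,"tz": 0,"twist": 0,"fingers": 0},{"tx": 0,"ty": 0,"tz": 0,"twist": 0,"fingers": 0},{"tx": 0,"ty": 0,"tz": 0,"twist": 0,"fingers": 0}]'

```text
clock: 4.75
eef_pos: [443.2, 6.9, 199.9]
tool_rot: [3.141, 0.001, 0.242]
force: [-0.1, -1.3, -2.1]
width: 14.8
gripper_force: 61.9
```

Run:
```python
from h import *
a=eyes.get_image("top");b=eyes.get_image("scene")
def tri(p,q):
    o1,d1=ray(a,*p);o2,d2=ray(b,*q); A=np.stack([d1,-d2],1); t=np.linalg.lstsq(A,o2-o1,rcond=None)[0]; return (o1+d1*t[0]).round(),(o2+d2*t[1]).round()
print(tri((223,128),(213,177)))
im=eyes.get_image("wrist"); cv2.imwrite("pics/w2.png",im["color"]);
s=ctrl.read_state(); print(s["eef_pos"],s["tool_rot"],s["clock"],s["force"])
m=masks(im); print(rect(im,m["blue"],(0,0,512,384),62))
```

```text
(array([671., 192., 185.]), array([660., 187., 181.]))
[443.48987432   5.92644186 200.17827027] [3.14122390e+00 6.87844878e-04 2.39373256e-01] 4.9 [ 0.75698376 -0.0482015  -1.34444615]
(array([460.8, 186.8]), array([201.7, 134. ]), 24.4, array([464.646  , 187.17085], dtype=float32))
```

View pics/w2.png

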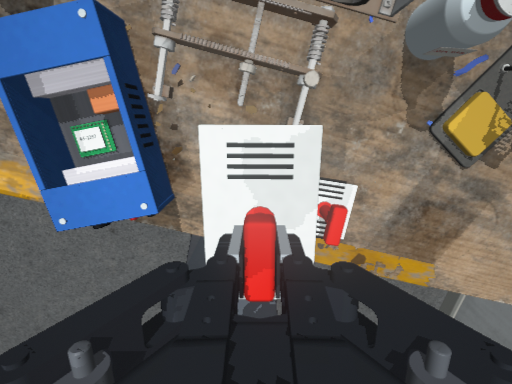

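The housing is at left, with opening corners near (20,73), (108,58), (138,177) and (44,190). The cover is held level with its bar at (260,255).

Run:
```python
from h import *
im=eyes.get_image("wrist")
P=np.array([onplane(im,u,v,62)[:2] for u,v in((22,74),(105,60),(139,180),(50,192))]); print(P.round(),P.mean(0))
print([np.linalg.norm(P[i]-P[(i+1)%4]).round() for i in range(4)])
cv2.imwrite("pics/w2c.png",cv2.resize(im["color"][0:250,0:200],None,fx=3,fy=2.4,interpolation=cv2.INTER_CUBIC)) if 0 else cv2.imwrite("pics/w2c.png",cv2.resize(im["color"][0:240,0:190],None,fx=2.5,fy=2.5,interpolation=cv2.INTER_CUBIC))
```

```text
[[494. 244.]
 [524. 171.]
 [420. 127.]
 [385. 215.]] [455.94729242 189.04563572]
[np.float64(79.0), np.float64(113.0), np.float64(94.0), np.float64(113.0)]
```

View pics/w2c.png

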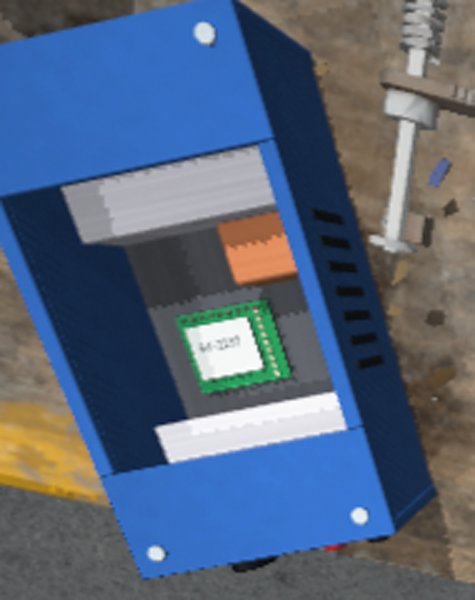

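The crop shows opening corners at crop pixels (7,196), (261,143), (346,430) and (112,474), which match the housing's top face.

Run:
```python
from h import *
im=eyes.get_image("wrist")
P=np.array([onplane(im,u/2.5,v/2.5,62)[:2] for u,v in((7,196),(261,143),(346,430),(112,474))]); print(P.round(),P.mean(0))
print([np.linalg.norm(P[i]-P[(i+1)%4]).round() for i in range(4)])
d=P[0]-P[3]+P[1]-P[2]; print(np.degrees(np.arctan2(d[1],d[0])))
```

```text
[[486. 261.]
 [527. 171.]
 [428. 129.]
 [387. 220.]] [456.96764139 195.40704691]
[np.float64(98.0), np.float64(107.0), np.float64(100.0), np.float64(108.0)]
22.900001470855052
```

>>> carry_out --moves '[{"tx": 0.062,"ty": -0.153,"tz": 0,"twist": 0,"fingers": 0},{"tx": 0.062,"ty": -0.153,"tz": 0,"twist": 0,"fingers": 0},{"tx": 0.062,"ty": -0.153,"tz": 0,"twist": 0,"fingers": 0},{"tx": 0.062,"ty": -0.153,"tz": 0,"twist": 0,"fingers": 0},{"tx": 0,"ty": 0,"tz": 0,"twist": -0.03,"fingers": 0},{"tx": 0,"ty": 0,"tz": 0,"twist": -0.028,"fingers": 0},{"tx": 0,"ty": 0,"tz": 0.13,"twist": 0,"fingers": 0},{"tx": 0,"ty": 0,"tz": 0.11,"twist": 0,"fingers": 0},{"tx": 0,"ty": 0,"tz": 0,"twist": 0,"fingers": 0},{"tx": 0,"ty": 0,"tz": 0,"twist": 0,"fingers": 0}]'

```text
clock: 6.25
eef_pos: [472.9, 203.3, 129.2]
tool_rot: [3.142, -0.001, 0.423]
force: [0.0, -0.1, -0.6]
width: 14.8
gripper_force: 61.8
```

```bash
cat >> h.py <<'E'
def hf():
    s=ctrl.read_state(); a=np.radians(24.2); u=np.array([np.cos(a),np.sin(a)]); v=np.array([-u[1],u[0]])
    d=s["eef_pos"][:2]-np.array([456.7,195.7]); print("hx,hy",(d@u).round(1),(d@v).round(1),"z",s["eef_pos"][2].round(1),"yaw",np.degrees(s["tool_rot"][2]).round(1),"F",np.round(s["force"],1),"w",round(s["width"],1),"t",s["clock"])
E
python3 - <<'E'
from h import *
hf(); im=eyes.get_image("wrist"); cv2.imwrite("pics/w3.png",im["color"])
E
```

```text
hx,hy 17.9 0.3 z 129.2 yaw 24.2 F [ 0.  -0.1 -0.6] w 14.8 t 6.25
```

View pics/w3.png

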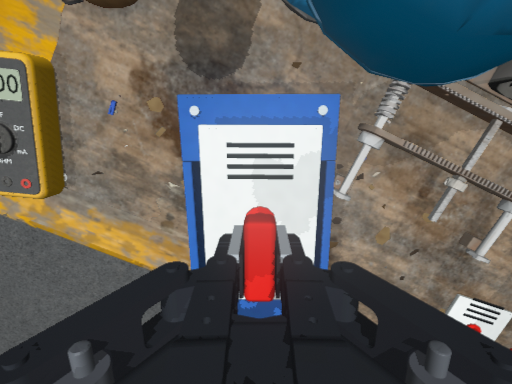

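The cover sits centred over the opening, with its far end (row 125) overlapping the far lip (rows 95–125). Next I press it gently onto that lip to tilt it in the grip.

>>> carry_out --moves '[{"tx": 0,"ty": 0,"tz": 0.045,"twist": 0,"fingers": 0},{"tx": 0,"ty": 0,"tz": 0.01,"twist": 0,"fingers": 0},{"tx": 0,"ty": 0,"tz": 0.008,"twist": 0,"fingers": 0},{"tx": 0,"ty": 0,"tz": 0.008,"twist": 0,"fingers": 0},{"tx": 0,"ty": 0,"tz": 0.008,"twist": 0,"fingers": 0},{"tx": 0,"ty": 0,"tz": 0,"twist": 0,"fingers": 0},{"tx": 0,"ty": 0,"tz": 0,"twist": 0,"fingers": 0}]'

```text
clock: 7.18
eef_pos: [468.0, 201.0, 106.7]
tool_rot: [3.141, 0.008, 0.423]
force: [-13.6, -5.8, 30.2]
width: 14.7
gripper_force: 69.8
```

Run:
```python
from h import *
hf(); im=eyes.get_image("wrist"); cv2.imwrite("pics/w4.png",im["color"])
```

```text
hx,hy 12.5 0.2 z 106.7 yaw 24.2 F [-13.6  -5.8  30.2] w 14.7 t 7.175
```

View pics/w4.png

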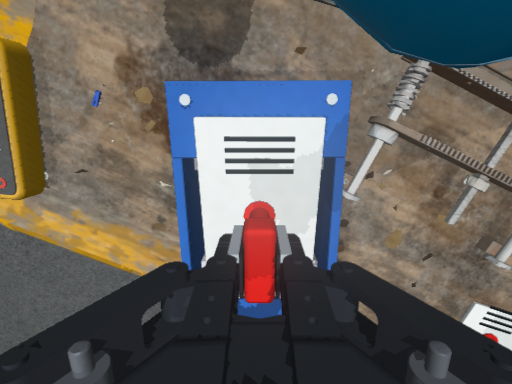

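The far edge widened from 124 to 132 px, so the cover is tilting, at about 8–9°. I'll press a little more.

>>> carry_out --moves '[{"tx": 0,"ty": 0,"tz": 0.008,"twist": 0,"fingers": 0},{"tx": 0,"ty": 0,"tz": 0.007,"twist": 0,"fingers": 0},{"tx": 0,"ty": 0,"tz": 0,"twist": 0,"fingers": 0},{"tx": 0,"ty": 0,"tz": 0,"twist": 0,"fingers": 0}]'

```text
clock: 7.72
eef_pos: [465.1, 199.8, 101.9]
tool_rot: [3.141, 0.014, 0.424]
force: [-18.5, -9.0, 34.7]
width: 15.1
gripper_force: 73.7
```

```bash
cat >> h.py <<'E'
def far():
    im=eyes.get_image("wrist"); k=masks(im)["white"][100:220,150:370]; k=cv2.morphologyEx(k,cv2.MORPH_CLOSE,np.ones((9,9)))
    cs,_=cv2.findContours(k,cv2.RETR_EXTERNAL,cv2.CHAIN_APPROX_NONE); c=max(cs,key=cv2.contourArea)[:,0]
    # cover in the tool frame: far edge row and width
    t=c[:,1].min(); w=c[(c[:,1]>t+2)&(c[:,1]<t+8)]; x0,x1=w[:,0].min(),w[:,0].max(); f=K(im); dep=80*f/(x1-x0+1)
    T=np.array(im["world_from_camera"]); p=T@np.array([((x0+x1)/2+150-im["cx"])/f*dep,-(t+100-im["cy"])/f*dep,-dep,1]); print("far row",t+100,"width",x1-x0+1,"end at",p[:3].round(1)); return p[:3]
E
python3 - <<'E'
from h import *
hf(); far()
E
```

```text
hx,hy 9.3 0.3 z 101.9 yaw 24.3 F [-18.5  -9.   34.7] w 15.1 t 7.725
far row 112 width 138 end at [528.8 229.   68.7]
```

The tilt is now about 14–15°, consistent with the contact geometry. I'll lift clear of the lip and check that the tilt stays.

>>> carry_out --moves '[{"tx": 0,"ty": 0,"tz": -0.024,"twist": 0,"fingers": 0},{"tx": 0,"ty": 0,"tz": 0,"twist": 0,"fingers": 0},{"tx": 0,"ty": 0,"tz": 0,"twist": 0,"fingers": 0}]'

```text
clock: 8.15
eef_pos: [472.3, 203.5, 107.0]
tool_rot: [-3.142, -0.0, 0.424]
force: [1.1, -0.3, -1.6]
width: 15.0
gripper_force: 68.3
```

Run:
```python
from h import *
hf(); far()
```

```text
hx,hy 17.4 0.7 z 107.0 yaw 24.3 F [ 1.1 -0.3 -1.6] w 15.0 t 8.15
far row 100 width 155 end at [541.4 235.5  91.1]
```

Run:
```python
from h import *
im=eyes.get_image("wrist"); cv2.imwrite("pics/w5.png",im["color"])
```

```text
(no output)
```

View pics/w5.png

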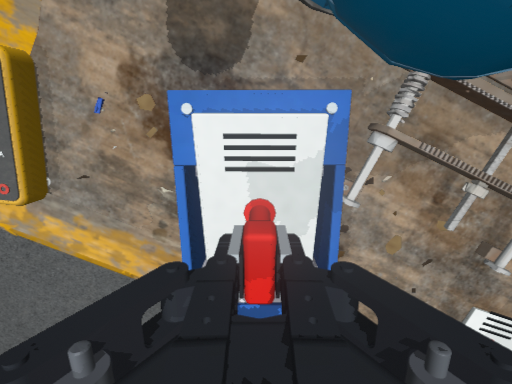

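The cover holds its tilt at about 12° (far edge at row 112, 136 px wide). Next I slide the low end under the near lip.

>>> carry_out --moves '[{"tx": 0,"ty": 0,"tz": 0.012,"twist": 0,"fingers": 0},{"tx": -0.03,"ty": 0,"tz": 0,"twist": 0,"fingers": 0},{"tx": -0.03,"ty": 0,"tz": 0,"twist": 0,"fingers": 0},{"tx": -0.03,"ty": 0,"tz": 0,"twist": 0,"fingers": 0},{"tx": -0.03,"ty": 0,"tz": 0,"twist": 0,"fingers": 0},{"tx": -0.02,"ty": 0,"tz": 0,"twist": 0,"fingers": 0},{"tx": -0.017,"ty": 0,"tz": 0,"twist": 0,"fingers": 0},{"tx": 0,"ty": 0,"tz": 0,"twist": 0,"fingers": 0},{"tx": 0,"ty": 0,"tz": 0,"twist": 0,"fingers": 0}]'

```text
clock: 9.38
eef_pos: [429.6, 184.1, 103.8]
tool_rot: [-3.142, -0.001, 0.424]
force: [0.8, 1.0, -1.4]
width: 15.1
gripper_force: 68.3
```

Run:
```python
from h import *
hf(); im=eyes.get_image("wrist"); cv2.imwrite("pics/w6.png",im["color"])
```

```text
hx,hy -29.5 0.6 z 103.8 yaw 24.3 F [ 0.8  1.  -1.4] w 15.1 t 9.375
```

View pics/w6.png

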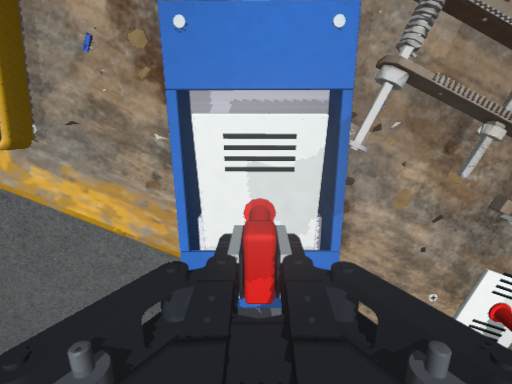

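The low end is under the near lip, and the far end (row 112) is clear of the far lip edge (row 89) with no contact force. I'll lower it onto the near ledge, then flatten it along the arc.

>>> carry_out --moves '[{"tx": 0,"ty": 0,"tz": 0.016,"twist": 0,"fingers": 0},{"tx": 0,"ty": 0,"tz": 0.016,"twist": 0,"fingers": 0},{"tx": 0.006,"ty": 0,"tz": 0.008,"twist": 0,"fingers": 0},{"tx": 0.006,"ty": 0,"tz": 0.008,"twist": 0,"fingers": 0},{"tx": 0.006,"ty": 0,"tz": 0.008,"twist": 0,"fingers": 0},{"tx": 0.006,"ty": 0,"tz": 0.008,"twist": 0,"fingers": 0},{"tx": 0.006,"ty": 0,"tz": 0.008,"twist": 0,"fingers": 0},{"tx": 0.006,"ty": 0,"tz": 0.006,"twist": 0,"fingers": 0},{"tx": 0,"ty": 0,"tz": 0,"twist": 0,"fingers": 0},{"tx": 0,"ty": 0,"tz": 0,"twist": 0,"fingers": 0}]'

```text
clock: 10.68
eef_pos: [439.9, 188.8, 81.2]
tool_rot: [-3.142, -0.002, 0.424]
force: [0.7, 0.6, 8.9]
width: 15.0
gripper_force: 70.1
```

Run:
```python
from h import *
hf(); im=eyes.get_image("wrist"); cv2.imwrite("pics/w7.png",im["color"])
```

```text
hx,hy -18.1 0.6 z 81.2 yaw 24.3 F [0.7 0.6 8.9] w 15.0 t 10.675
```

View pics/w7.png

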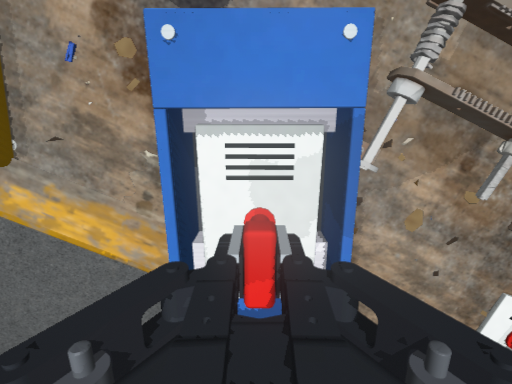

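The far end is now down on the far ledge below the lip (edge row about 125, lip edge row 107). I'll press lightly and slide it to centre.

>>> carry_out --moves '[{"tx": 0,"ty": 0,"tz": 0.004,"twist": 0,"fingers": 0},{"tx": 0.016,"ty": 0,"tz": 0,"twist": 0,"fingers": 0},{"tx": 0.016,"ty": 0,"tz": 0,"twist": 0,"fingers": 0},{"tx": 0.016,"ty": 0,"tz": 0,"twist": 0,"fingers": 0},{"tx": 0.016,"ty": 0,"tz": 0,"twist": 0,"fingers": 0},{"tx": 0,"ty": 0,"tz": 0.006,"twist": 0,"fingers": 0},{"tx": 0,"ty": 0,"tz": 0,"twist": 0,"fingers": 0},{"tx": 0,"ty": 0,"tz": 0,"twist": 0,"fingers": 0}]'

```text
clock: 11.72
eef_pos: [457.2, 196.5, 77.7]
tool_rot: [3.142, -0.001, 0.424]
force: [-0.8, -1.3, 6.9]
width: 14.8
gripper_force: 70.2
```

Run:
```python
from h import *
hf()
```

```text
hx,hy 0.8 0.5 z 77.7 yaw 24.3 F [-0.8 -1.3  6.9] w 14.8 t 11.725
```

>>> carry_out --moves '[{"tx": 0,"ty": 0,"tz": 0,"twist": 0,"fingers": 0.6},{"tx": 0,"ty": 0,"tz": 0,"twist": 0,"fingers": 0.6},{"tx": 0,"ty": 0,"tz": 0,"twist": 0,"fingers": 0.6},{"tx": 0,"ty": 0,"tz": 0,"twist": 0,"fingers": 0.6},{"tx": 0,"ty": 0,"tz": -0.05,"twist": 0,"fingers": 0.6},{"tx": 0,"ty": 0,"tz": -0.15,"twist": 0,"fingers": 0.6},{"tx": -0.05,"ty": 0,"tz": -0.15,"twist": 0,"fingers": 0.6},{"tx": -0.05,"ty": 0,"tz": -0.15,"twist": 0,"fingers": 0.6},{"tx": 0,"ty": 0,"tz": 0,"twist": 0,"fingers": 0.6},{"tx": 0,"ty": 0,"tz": 0,"twist": 0,"fingers": 0.6}]'

```text
clock: 12.98
eef_pos: [429.2, 183.9, 227.7]
tool_rot: [3.142, -0.001, 0.424]
force: [0.6, 0.6, -0.4]
width: 51.5
gripper_force: 0.0
```

Run:
```python
from h import *
hf(); im=eyes.get_image("wrist"); cv2.imwrite("pics/w8.png",im["color"])
m=masks(im); print(rect(im,m["red"],(200,100,330,384),95))
```

```text
hx,hy -29.9 0.6 z 227.7 yaw 24.3 F [ 0.6  0.6 -0.4] w 51.5 t 12.975
(array([453.8, 196. ]), array([42.3, 15.6]), 24.3, array([454.0937 , 196.00099], dtype=float32))
```

View pics/w8.png

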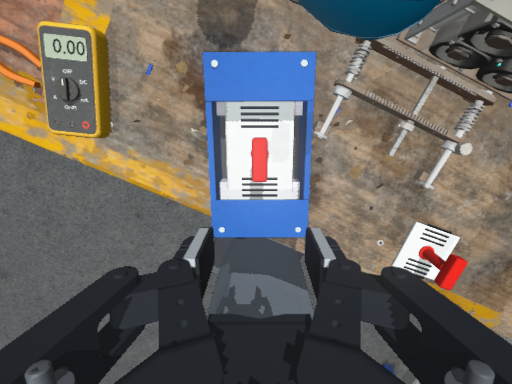

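The last wrist view shows the cover inside the housing with both ends under the lips. Its bar at (260,160) is about 2.4 mm off the middle along the length and 1.4 mm across, and its apparent size matches the seated height. The bystanders in view (multimeter, short cover) are in place.

```bash
python3 -c "
from cell import job
print(job.finish_job())"
```

```text
the job is handed in; nothing more can be done
None
```

I refitted the long cover flat on the ledges with both ends under the lips, about 2 mm off centre, let go of it and handed the job in at about 13 s; the result of the judging was not reported back.

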